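# Set the panel stand's kickstand and hold the inlaid panel upright

## Task

The joiner wants to check the small inlaid panel in its tilting stand. First take the wooden drift punch that is parked in the stand's hole, where it blocks the kickstand, and leave it standing in the wooden pot; then, with the panel still leaning, flip the kickstand over its centre and all the way down behind the panel. Last, bring the panel upright and finish still holding it there with the gripper, because it tips towards the robot when let go; do not knock over the pot or the glue bottle.

Things in the scene. Friction and masses are not known exactly. Their poses are not given: they have to be found in the camera images.
- stand: Panel stand, fixed to the bench: flat brown plank 240 (x) x 310 (y) x 30 mm high. Origin: centre of its underside, on the bench; x points from front to back (roughly away from the robot), y to the left, z up. The panel's hinge axis runs along y at x = 0, 45 mm above the bench, between two dark steel cheeks at y = +-108 mm. A loose hexagon tile lies on the right rear.
- panel_top (a point): Middle of the top edge of the framed wooden panel with a star inlay: 200 mm wide (stand's y), 210 mm from the hinge axis to its top edge, frame 22 mm thick, solid light-wood top rail 35 mm deep; 0.65 kg. The point's z points from the hinge to the top edge, x out of the panel's back. The panel can be pinched across its top rail from above.
- panel (a joint): Panel's angle in rad: 0 upright, negative leaning forward (towards the robot), -0.3 at its forward stop where it starts, +0.12 at its backward stop. A spring in the hinge and the panel's weight always tip it forward, with about 2 to 3 N at the top edge; it never stays upright by itself.
- kickstand (a joint): Its angle relative to the panel, rad: 0 parked (pointing up at the panel's left side, 0.12 rad forward of the panel's z), 2.72 fully down on its stop (pointing down and back). It swings up and over to the back as the value grows, held only by weight and light friction. With the panel at its forward stop it points straight up at 0.42; pushed well past that it falls down by itself in 1-2 s.
- pivot (a point): Kickstand's pivot: on the panel's left side, 122 mm left of mid width, 130 mm from the hinge axis along the panel's z.
- foot (a point): Centre of the kickstand's black ball foot (22 mm across), 140 mm from the pivot. The leg between is a round steel bar 12 mm across, its side 16 mm clear of the frame's side. Push it back along its arc, rising slightly with it: a push that presses down along the leg only jams.
- hole (a point): Mouth of the round hole in the plank where the drift starts: 17.5 mm across, 24 mm deep, at stand x = 75, y = 122 mm, 30 mm above the bench. It lies in the plane in which the kickstand swings.
- drift: Drift punch: a turned light-wood rod 160 mm long, shank 14 mm across up to 110 mm, above it a plain round grip 20 mm across (from 115 to 157 mm). 50 g. Origin: centre of its lower end; z points along it to the grip. Starts standing in the hole, its lower end 6 mm above the bench.
- drift_grip (a point): Middle of the drift's grip, on its axis, 138 mm from the lower end.
- pot: Dark wooden pot, a loose straight round cup 64 mm across outside, 52 mm inside, 90 mm high, floor 10 mm thick; 0.4 kg. Origin: centre of its underside. It stands either left or right of the stand.
- pot_rim (a point): Centre of the pot's mouth, 90 mm above its underside.
- bottle: White glue bottle with a cap, 56 mm across, 150 mm high, loose. Origin: centre of its underside. It stands on the other side of the stand from the pot.
Things that resemble listed ones, but are neither listed nor needed, are in the scene too. There is more than one size of the bottle; the one meant has the size given above.

How it is judged:
By the outcome, as a careful person would: the job done as asked, in the order asked, and still so for the second after the job is handed in, while the arm keeps its last pose, push and grip.
It also fails if it takes over 64 s, if anything falls off the work surface, if the arm or the gripper's body presses on something with over 40 N, if the wrist force passes 120 N, or if a joint passes its speed limit or range.

## Robot

A 6-joint arm with a two-finger parallel gripper is mounted at the origin on the work surface. World frame = base frame: x ahead of the robot, y to its left, z up, the work surface at z = 0. Lengths are in mm, angles in degrees, forces in N, time in s.
With the tool pointing down it reaches from about 300 to 850 mm from the base axis. Payload 4.2 kg.
Tool frame: the origin (TCP) lies between the finger pads; the fingertips stand 19 mm ahead of it and the grasp point (between the pads) is the TCP; z points along the fingers, x is the direction in which the jaws open and shut, and the axes are right-handed (so a half turn about z gives the same grasp; the last joint's range is limited). The gripper opens to 91 mm and grips with 3 to 60 N. Pads are 32 mm wide; open, the fingers measure 118 mm over their backs; the gripper's body (76 mm by 178 mm) begins 60 mm behind the grasp point.
Start: joints at [-77.292, 18.312, 89.639, -0, 72.044, -1.146], TCP at [137.686, -558.286, 232.976] pointing down, gripper open.
Joint ranges: [-177.97, 177.97], [-48.28, 115.42], [12.27, 149.76], [-77.06, 257.06], [2.81, 150.46], [-146.56, 146.56]. Speed limits (degrees/s): [147.25, 147.25, 180, 180, 180, 180].

## Interface

Orientations are given as [roll, pitch, yaw] about the fixed x, y, z axes, in that order (R = Rz(yaw) Ry(pitch) Rx(roll)).
In Python, from workcell import sensors, grab_frame, env gives the robot as it stands.
- The arm moves only by the tool servo_tool, never from a script. Its argument "motion" is one flat list of numbers, 7 for each row, row after row: the shift along the world's x, y, z in mm, then the turn, a rotation vector about the world's x, y, z in rad, then the opening in per cent of the stroke, from 0 (shut) to 100 (fully open). In form: [x, y, z, rx, ry, rz, grip, x, y, z, rx, ry, rz, grip, ...]. A call has 1 to 10 rows; each row shifts and turns the commanded pose from where the row before left it; what a row does not reach is not made up. A row lasts 1/12 s, in which the tool goes at most 41.7 mm and 7.16 degrees, less where a joint would pass 70% of its speed; a pose out of reach is approached as far as the arm can. A call with a gripper value outside its range is refused whole. The fingers move at their own pace and stop on an object; "newtons" is the grip in N (left out, the last holds). Time passes only in rows, so rows that do not move let the fingers close. It gives the time, the measured TCP pose, the force and the opening at its end, in the units of the state.
- sensors.state(): the state, without advancing time (a new reading comes with each control period).
- grab_frame(name): name is "scene" or "top"; returns a dict with "image" (420x560x3 uint8, red, green, blue), "depth" (420x560 float32, mm along the optical axis (not along the pixel's ray), 0 where there is no reading), "fx", "fy", "cx", "cy" (pixels), "dist_coeffs" ([k1, k2, p1, p2, k3] as OpenCV has them; the pictures are not rectified), "extrinsics" (4x4, takes a point from camera to world coordinates). Camera axes: x right, y up, looking along -z (the intrinsics and any distortion apply to the point x, -y, -z); pixel columns grow to the right and rows downward; lengths in mm; the calibration is good to about 2 mm. A picture is of the moment at which its call begins.
- env.job_done(): hands the job in, once; it reports no verdict.
The state is a dict: "time_s": time; "qpos": joint angles; "qvel": joint speeds; "effort": joint torques, N m; "ee_pos": TCP position; "ee_rot": TCP orientation; "force": force on the tool from outside, world axes, zero at the start; "torque": the same for the moment, N m; "gripper_width": finger opening in mm.
Only numpy, scipy, OpenCV 4.12 (cv2) and the standard library are available. Lean on these libraries where they do the work, as an engineer would, in place of code of your own. Each camera call takes 0.05 s, during which the arm holds its last target.

## Working session

There is one attempt and no reset: what is moved stays moved. The work goes in short steps, Python scripts to look and compute and a tool call to move; the robot and the scene stay as the last step left them, time stands still between calls to the robot, and variables do not carry over. Pictures are saved under pics/ and viewed, and the job is handed in when it is done.

Besides the shell and the picture viewer there is one more tool, called after "Request:" as a command line: name --argument value ..., lists and objects as JSON in quotes. servo_tool: Moves the arm, as the interface text tells. Its arguments: {"type":"object","properties":{"motion":{"type":"array"},"newtons":{"type":"number"}},"required":["motion"]}

```bash
mkdir -p pics; ls; cat > h.py <<'E'
import numpy as np, cv2
from workcell import sensors, grab_frame, env
def get(n,tag):
    f=grab_frame(n); cv2.imwrite(f'pics/{tag}.png',f['image'][:,:,::-1]); np.savez(f'{tag}.npz',**{k:np.array(v) for k,v in f.items()}); return f
def load(tag):
    return dict(np.load(f'{tag}.npz'))
def ray(f,u,v):
    K=np.array([[f['fx'],0,f['cx']],[0,f['fy'],f['cy']],[0,0,1]],float)
    p=cv2.undistortPoints(np.array([[[u,v]]],float),K,np.array(f['dist_coeffs'],float))[0,0]
    E=np.array(f['extrinsics']); return E[:3,3],E[:3,:3]@np.array([p[0],-p[1],-1])
def onz(f,u,v,z):
    o,d=ray(f,u,v); return o+d*(z-o[2])/d[2]
def pt(f,u,v):
    o,d=ray(f,u,v); return o+d*float(f['depth'][int(round(v)),int(round(u))])
def proj(f,P):
    E=np.array(f['extrinsics']); c=E[:3,:3].T@(np.array(P,float)-E[:3,3]); c=np.array([c[0],-c[1],-c[2]])
    K=np.array([[f['fx'],0,f['cx']],[0,f['fy'],f['cy']],[0,0,1]],float)
    return cv2.projectPoints(c.reshape(1,3),np.zeros(3),np.zeros(3),K,np.array(f['dist_coeffs'],float))[0].ravel()
E
python3 - <<'E'
from h import *
for n in('scene','top'):
    f=get(n,n+'0'); print(n,f['extrinsics'],f['fx'],f['cx'],f['cy'],f['dist_coeffs'])
print(sensors.state())
E
```

```text
pics
scene [[-8.33872223e-01 -4.70398266e-01  2.88760431e-01  9.50416065e+02]
 [ 5.51836363e-01 -6.99538876e-01  4.54006596e-01  5.87454566e+02]
 [-1.15647680e-02  5.37931996e-01  8.42908906e-01  1.27774081e+03]
 [ 0.00000000e+00  0.00000000e+00  0.00000000e+00  1.00000000e+00]] 524.9600884623859 278.26664922682863 209.96186564038246 [0.00338683 0.         0.         0.         0.        ]
top [[ 2.45560518e-02  9.89988808e-01 -1.38993380e-01  3.79040914e+02]
 [-9.99683431e-01  2.35549460e-02 -8.84319255e-03 -1.14982690e+01]
 [-5.48068010e-03  1.39166533e-01  9.90253825e-01  1.41862209e+03]
 [ 0.00000000e+00  0.00000000e+00  0.00000000e+00  1.00000000e+00]] 499.20252372560094 274.24956846211893 215.04905209370486 [0.05106745 0.         0.         0.         0.        ]
{'time_s': 0.1, 'qpos': array([-7.72902024e+01,  1.83470618e+01,  8.96992902e+01,  6.24970051e-05,
        7.20438609e+01, -1.14681489e+00]), 'qvel': array([-0.00096204, -0.12930482, -0.12407268, -0.02549367, -0.02417374,
        0.02913116]), 'effort': array([ 5.92369015e-04, -4.13332307e+01, -2.32508701e+01,  7.29867071e-02,
        4.22359735e-02, -6.95839094e-05]), 'ee_pos': array([ 137.60791091, -557.85684102,  232.21437003]), 'ee_rot': array([-1.79998135e+02,  9.01936614e-02, -7.61434054e+01]), 'force': array([-0.36084166,  0.49578334, -0.05969529]), 'torque': array([0.02065002, 0.05504463, 0.01027532]), 'gripper_width': 90.82126184153131}
```

View pics/scene0.png

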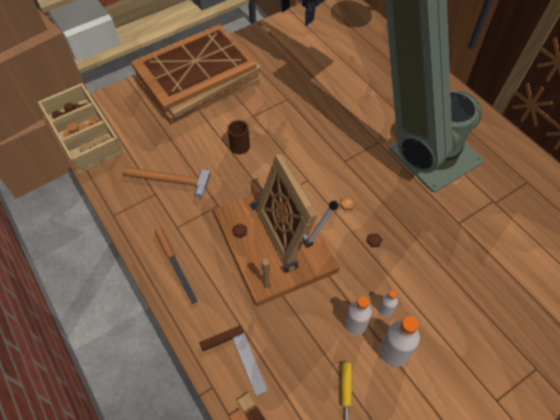

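View pics/top0.png

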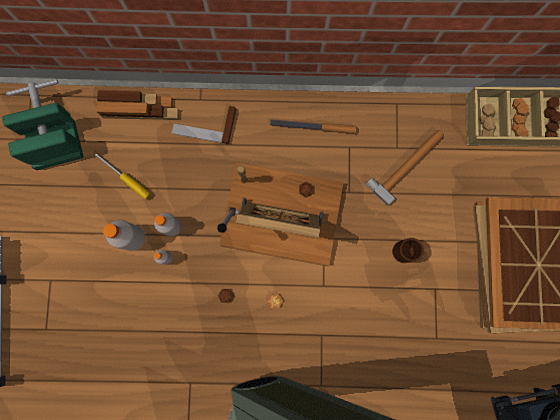

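The scene view shows the stand at about (278,240), the drift at (266,272), the kickstand foot at (334,206), the pot at (239,137) and three bottles near (360,315), (390,303) and (400,342). In the top view the drift is at (240,174), the foot at (222,228) and the pot at (408,250).

```bash
python3 - <<'E'
from h import *
s=load('scene0');t=load('top0')
def crop(f,x0,y0,x1,y1,k,n):
    im=f['image'][y0:y1,x0:x1,::-1]; cv2.imwrite(n,cv2.resize(im,None,fx=k,fy=k,interpolation=cv2.INTER_CUBIC))
crop(s,200,120,360,320,3,'pics/s0c.png')   # 480x600
crop(t,200,150,360,270,5,'pics/t0c.png') 
crop(t,90,190,200,270,5,'pics/t0b.png') 
E
```

```text
(no output)
```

View pics/s0c.png

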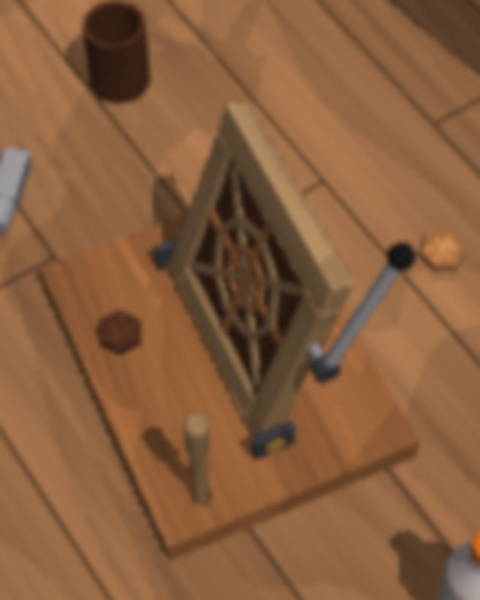

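View pics/t0c.png

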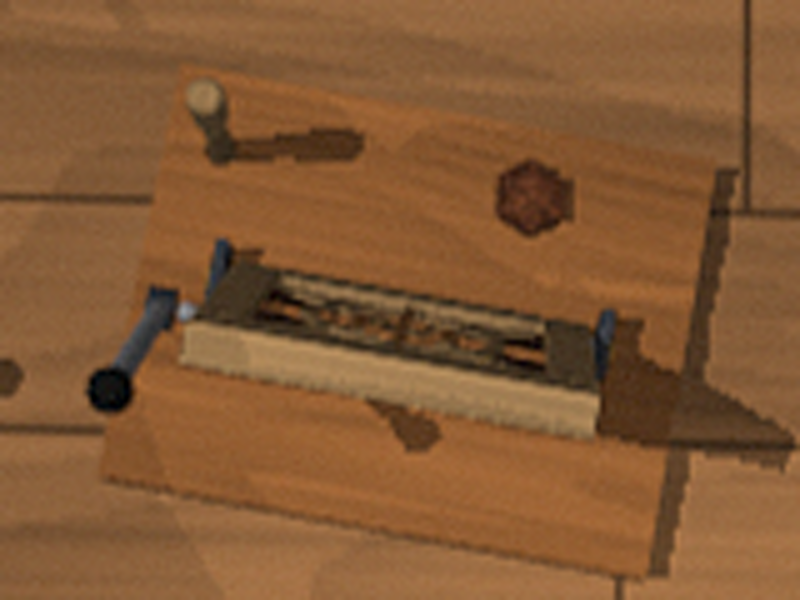

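View pics/t0b.png

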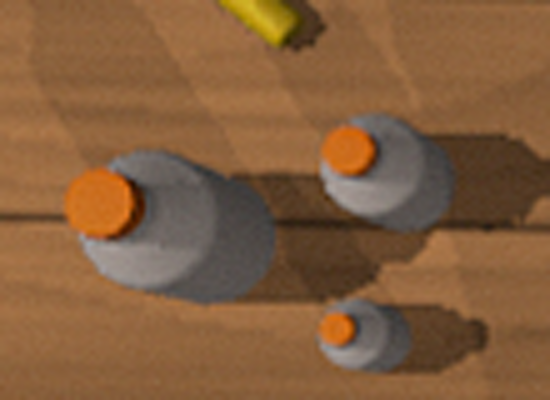

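```bash
cat >> h.py <<'E'
def cloud(f):
    d=np.array(f['depth'],float); h,w=d.shape
    K=np.array([[f['fx'],0,f['cx']],[0,f['fy'],f['cy']],[0,0,1]],float)
    u,v=np.meshgrid(np.arange(w),np.arange(h))
    p=cv2.undistortPoints(np.stack([u,v],-1).reshape(-1,1,2).astype(float),K,np.array(f['dist_coeffs'],float)).reshape(h,w,2)
    E=np.array(f['extrinsics'])
    c=np.stack([p[...,0],-p[...,1],-np.ones((h,w))],-1)*d[...,None]
    W=c@E[:3,:3].T+E[:3,3]; W[d==0]=np.nan; return W
E
python3 - <<'E'
from h import *
for tag in('top0','scene0'):
    f=load(tag); W=cloud(f); z=W[...,2]
    print(tag,'noise table z',np.nanmedian(z))
    box=(W[...,0]>400)&(W[...,0]<900)&(abs(W[...,1])<350)
    m=(box&(abs(z-30)<6)).astype(np.uint8)
    n,l,st,c=cv2.connectedComponentsWithStats(m); i=1+np.argmax(st[1:,4]); P=W[l==i]
    # erode fuzz
    r=cv2.minAreaRect(P[:,:2].astype(np.float32)); print('rect',r,np.median(P[:,2]),cv2.boxPoints(r))
    m=(box&(z>50)).astype(np.uint8); n,l,st,c=cv2.connectedComponentsWithStats(m)
    for i in range(1,n):
        if st[i,4]>8:
            P=W[l==i]; top=P[P[:,2]>P[:,2].max()-8]
            print(i,st[i],'max z',P[:,2].max().round(),'top mean',top.mean(0).round(1),'ext',P.min(0).round(),P.max(0).round())
E
```

```text
top0 noise table z 0.5191137656081537
rect ((579.2601318359375, -19.454269409179688), (310.7967224121094, 240.73941040039062), 80.91456604003906) 30.4484947516778 [[ 435.8621  -153.89578]
 [ 673.5812  -191.91022]
 [ 722.6582   114.98724]
 [ 484.9391   153.00168]]
1 [237 166  10  15  95] max z 173.0 top mean [671.2  89.3 167.5] ext [662.  79.  54.] [681.  98. 173.]
2 [ 217  198  106   40 2039] max z 311.0 top mean [503.4 115.7 305.9] ext [ 494. -131.   50.] [615. 127. 311.]
3 [154 213  24  22 421] max z 155.0 top mean [537.  295.5 150.7] ext [510. 265.  50.] [564. 320. 155.]
4 [396 239  11  22 119] max z 97.0 top mean [ 483.4 -339.4   91.9] ext [ 454. -350.   51.] [ 510. -331.   97.]
5 [153 250  16  14 166] max z 109.0 top mean [449.2 305.6 104.3] ext [431. 288.  50.] [466. 325. 109.]
scene0 noise table z -0.276347222988079
rect ((579.654052734375, -18.973129272460938), (315.8913879394531, 241.8362274169922), 80.65846252441406) 30.724543925605076 [[ 434.70187 -155.19687]
 [ 673.33093 -194.45154]
 [ 724.6062   117.25061]
 [ 485.97717  156.50528]]
1 [233 127  17  18 169] max z 96.0 top mean [ 483.4 -339.5   91.2] ext [ 455. -349.   50.] [ 512. -331.   96.]
2 [ 252  153   87  117 4184] max z 310.0 top mean [506.3 118.  305.7] ext [ 494. -133.   50.] [618. 128. 310.]
4 [261 257   9  28 171] max z 172.0 top mean [674.3  90.9 167.2] ext [665.  79.  50.] [684. 101. 172.]
5 [382 290  16  20 225] max z 108.0 top mean [451.6 306.7 103.3] ext [432. 288.  50.] [470. 326. 108.]
6 [347 296  25  32 596] max z 157.0 top mean [539.7 294.6 151.3] ext [512. 266.  51.] [568. 322. 157.]
```

```bash
python3 - <<'E'
from h import *
for tag in('top0','scene0'):
    f=load(tag); W=cloud(f); z=W[...,2]
    m=(abs(W[...,0]-483)<80)&(abs(W[...,1]+360)<70)&(z>20)
    P=W[m]; print(P.min(0),P.max(0),m.sum()); R=P[abs(P[:,2]-90)<5]
    print(len(R), cv2.minEnclosingCircle(R[:,:2].astype(np.float32)))
    m=(abs(W[...,0]-538)<60)&(abs(W[...,1]-295)<60)&(z>60)&(z<100);P=W[m];print('bottle',cv2.minEnclosingCircle(P[:,:2].astype(np.float32)))
    a=np.radians(-9.2);X=np.array([np.cos(a),np.sin(a),0]);Y=np.array([-X[1],X[0],0]);o=np.array([579.5,-19.2,0])
    Q=W-o; sx=Q@X; sy=Q@Y
    m=(abs(sx+62)<30)&(abs(sy)<125)&(z>238)&(z<252); print('rail sx,sy,z',sx[m].min(),sx[m].max(),np.median(sx[m]),sy[m].min(),sy[m].max(),np.median(z[m]))
    for s0 in(-80,0,80):
        k=m&(abs(sy-s0)<15); print(s0,np.median(sx[k]),np.median(z[k]))
for n,p in dict(hole=(75,122,30),foot=(-95.5,122,297),top=(-62,0,245.6)).items(): print(n,o+p[0]*X+p[1]*Y+[0,0,p[2]])
E
```

```text
[ 450.75210678 -392.94762555   20.02139678] [ 512.89690564 -330.7376557    97.02177695] 428
153 ((482.34808349609375, -363.6761169433594), 31.3811092376709)
bottle ((536.291015625, 292.9687805175781), 28.580028533935547)
rail sx,sy,z -75.22022816114163 -48.23700268902781 -61.644368921641934 -99.89866965457276 124.42671697160945 245.80541684209288
-80 -61.780128619097546 245.87664690497138
0 -61.579373261409245 245.70339099590933
80 -61.80850353023543 245.3299137641892
[ 450.24381717 -396.98766649   20.00157155] [ 515.46724338 -330.48902651   96.37974573] 574
112 ((482.19879150390625, -362.8465576171875), 34.183799743652344)
bottle ((540.5802612304688, 294.8758544921875), 28.514585494995117)
rail sx,sy,z -72.7058103030854 -45.928685130860295 -57.81545733725965 -101.06500420420244 124.92735542663368 245.42092862386176
-80 -57.67842576227795 246.6350262380629
0 -57.82599029448736 245.68459872926314
80 -56.70380872048354 245.2626876006825
hole [673.04072478  89.23953526  30.        ]
foot [504.73399158 116.49927776 297.        ]
top [518.29755157  -9.28736636 245.6       ]
```

Request:
servo_tool --motion '[0,0,40,0,0,0,100,0,0,40,0,0,0,100,0,0,40,0,0,0,100,0,0,40,0,0,0,100,20,20,15,0,0,0,100,27,30,0,0,0,0.117,100,27,30,0,0,0,0.117,100,27,30,0,0,0,0.117,100,27,30,0,0,0,0.117,100,27,30,0,0,0,0.117,100]'

```text
time_s: 0.93
ee_pos: [293.4, -386.6, 407.6]
ee_rot: [-180.0, 0.0, -42.3]
force: [1.0, -0.7, -0.5]
gripper_width: 91.2
```

Request:
servo_tool --motion '[24,30,0,0,0,0.117,100,24,30,0,0,0,0.117,100,24,30,0,0,0,0.117,100,24,30,0,0,0,0.117,100,24,30,0,0,0,0.117,100,24,30,0,0,0,0,100,24,30,0,0,0,0,100,24,30,0,0,0,0,100,24,30,0,0,0,0,100,24,30,0,0,0,0,100]'

```text
time_s: 1.77
ee_pos: [533.4, -86.4, 407.6]
ee_rot: [180.0, 0.0, -9.1]
force: [0.6, -0.1, -0.2]
gripper_width: 91.0
```

Request:
servo_tool --motion '[24,30,0,0,0,0,100,24,30,0,0,0,0,100,24,30,0,0,0,0,100,24,30,0,0,0,0,100,24,30,0,0,0,0,100,20,28,0,0,0,0,100,0,0,-40,0,0,0,100,0,0,-40,0,0,0,100,0,0,-40,0,0,0,100,0,0,0,0,0,0,100]'

```text
time_s: 2.6
ee_pos: [666.9, 89.4, 276.0]
ee_rot: [179.6, 1.3, -9.1]
force: [-1.0, 0.9, -2.5]
gripper_width: 91.1
```

Request:
servo_tool --motion '[0,0,0,0,0,0,100,0,0,0,0,0,0,100,0,0,0,0,0,0,100]'

```text
time_s: 2.85
ee_pos: [674.7, 89.8, 292.5]
ee_rot: [-179.9, -0.4, -9.1]
force: [0.6, -0.3, -0.0]
gripper_width: 90.9
```

```bash
python3 - <<'E'
from h import *
s=sensors.state();print(s)
f=get('scene','s1');get('top','t1')
E
```

```text
{'time_s': 2.85, 'qpos': array([6.60990955e+00, 2.65585286e+01, 6.83147581e+01, 1.47301128e-03,
       8.46596792e+01, 1.57379683e+01]), 'qvel': array([-0.03491539, -0.41133209,  0.21711686, -0.06953186, -0.33072045,
       -0.02202613]), 'effort': array([ 6.66606473e-02, -4.85870755e+01, -2.37769890e+01,  8.58833268e-02,
        6.30286027e-03,  6.39760628e-05]), 'ee_pos': array([674.68538825,  89.76713053, 292.46661112]), 'ee_rot': array([-179.87190716,   -0.4491275 ,   -9.12869196]), 'force': array([ 0.56103764, -0.2551365 , -0.02283323]), 'torque': array([-0.03952492, -0.05886718,  0.0447269 ]), 'gripper_width': 90.89791701434167}
```

View pics/s1.png

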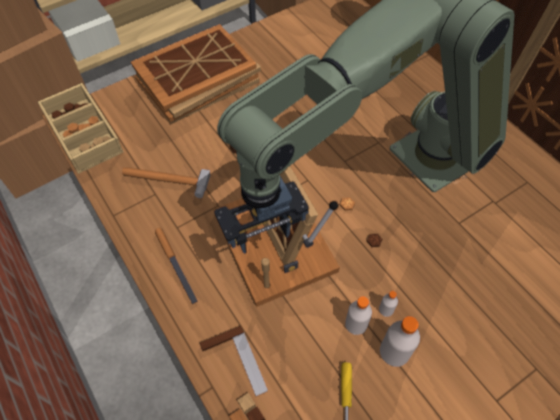

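The gripper hangs over the drift (at 266,265), and the panel, kickstand and drift are untouched. Going down.

Request:
servo_tool --motion '[-1,0,-25,0,0,0,100,0,0,-25,0,0,0,100,0,0,-25,0,0,0,100,0,0,-25,0,0,0,100,0,0,-20,0,0,0,100,0,0,-15,0,0,0,100,0,0,-6,0,0,0,100,0,0,0,0,0,0,100,0,0,0,0,0,0,100,0,0,0,0,0,0,100]'

```text
time_s: 3.78
ee_pos: [672.9, 89.8, 149.1]
ee_rot: [-179.9, -0.2, -9.1]
force: [-0.9, 0.1, -0.2]
gripper_width: 90.9
```

Request:
servo_tool --motion '[0,0,-3,0,0,0,60,0,0,0,0,0,0,35,0,0,0,0,0,0,20,0,0,0,0,0,0,10,0,0,0,0,0,0,10,0,0,0,0,0,0,10,0,0,0,0,0,0,10,0,0,0,0,0,0,10,0,0,0,0,0,0,10,0,0,0,0,0,0,10]' --newtons 12

```text
time_s: 4.62
ee_pos: [671.7, 89.7, 143.9]
ee_rot: [180.0, 0.0, -9.1]
force: [-0.3, -0.6, 0.3]
gripper_width: 27.4
```

Request:
servo_tool --motion '[0,0,0,0,0,0,10,0,0,0,0,0,0,10,0,0,0,0,0,0,10,0,0,0,0,0,0,10]'

```text
time_s: 4.95
ee_pos: [671.7, 89.7, 144.0]
ee_rot: [180.0, -0.0, -9.1]
force: [1.2, -0.3, -0.7]
gripper_width: 19.7
```

Request:
servo_tool --motion '[0,0,10,0,0,0,10,0,0,10,0,0,0,10,0,0,15,0,0,0,10,0,0,20,0,0,0,10,0,0,25,0,0,0,10,0,0,25,0,0,0,10,0,0,25,0,0,0,10,0,0,15,0,0,0,10,0,0,0,0,0,0,10,0,0,0,0,0,0,10]' --newtons 15

```text
time_s: 5.78
ee_pos: [671.7, 89.8, 290.4]
ee_rot: [-180.0, -0.1, -9.1]
force: [-0.2, 0.2, -0.6]
gripper_width: 19.4
```

```bash
python3 - <<'E'
from h import *
print(sensors.state()['gripper_width'],sensors.state()['ee_pos'])
f=get('scene','s2')
cv2.imwrite('pics/s2c.png',cv2.resize(f['image'][120:320,180:380,::-1],None,fx=3,fy=3))
E
```

```text
19.37797434536874 [671.72932109  89.78852    290.44696595]
```

View pics/s2c.png

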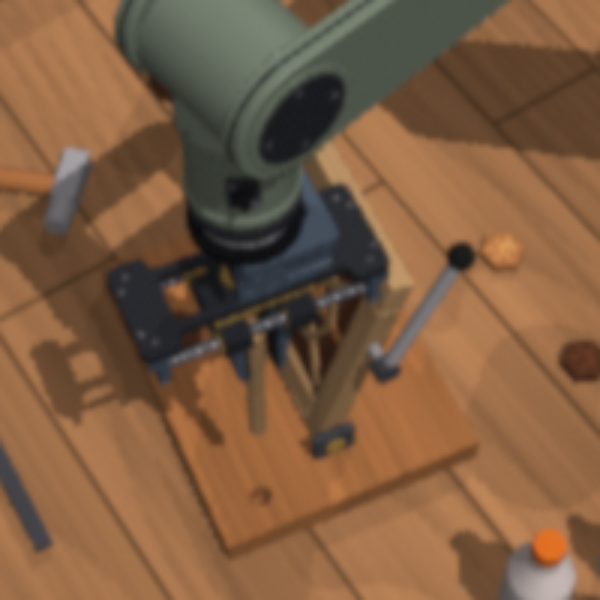

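The drift hangs vertical in the jaws (258,380 in the crop), the hole (262,495) is empty, and the kickstand is untouched.

Request:
servo_tool --motion '[0,-20,0,0,0,0,10,0,-30,0,0,0,0,10,0,-35,0,0,0,0,10,0,-35,0,0,0,0,10,0,-35,0,0,0,0,10,0,-35,0,0,0,0,10,-5,-35,0,0,0,0,10,-15,-30,0,0,0,0,10,-22,-26,0,0,0,0,10,-22,-26,0,0,0,0,10]'

```text
time_s: 6.67
ee_pos: [606.1, -218.5, 286.3]
ee_rot: [-179.9, 0.3, -9.1]
force: [0.7, -1.3, -0.7]
gripper_width: 19.4
```

Request:
servo_tool --motion '[-22,-26,0,0,0,0,10,-22,-26,0,0,0,0,10,-22,-26,0,0,0,0,10,-22,-24,0,0,0,0,10,-20,-20,0,0,0,0,10,-12,-14,0,0,0,0,10,-6,-10,0,0,0,0,10,0,0,0,0,0,0,10,0,0,0,0,0,0,10,0,0,0,0,0,0,10]'

```text
time_s: 7.5
ee_pos: [482.4, -362.4, 288.3]
ee_rot: [-179.9, 0.0, -9.1]
force: [-0.3, -0.0, 0.2]
gripper_width: 19.7
```

```bash
python3 - <<'E'
from h import *
f=get('scene','s3')
cv2.imwrite('pics/s3c.png',cv2.resize(f['image'][40:240,160:360,::-1],None,fx=3,fy=3))
E
```

```text
(no output)
```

View pics/s3c.png

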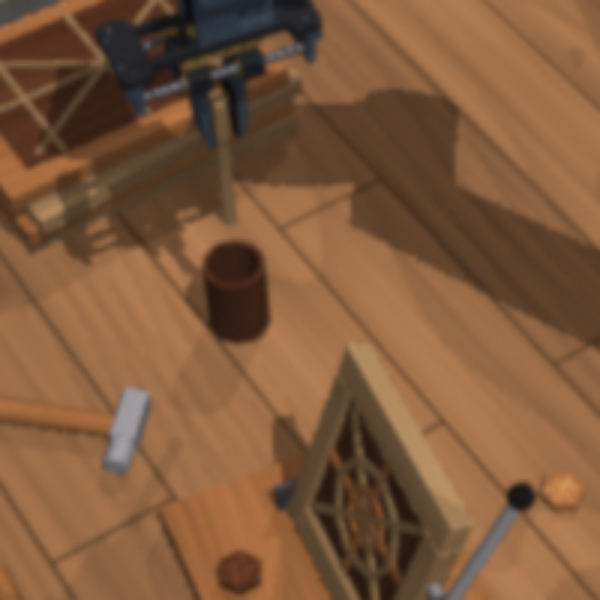

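The drift's tip (230,220 in the crop) hangs vertical above the pot mouth (235,265), as it should.

Request:
servo_tool --motion '[0,0,-15,0,0,0,10,0,0,-20,0,0,0,10,0,0,-20,0,0,0,10,0,0,-20,0,0,0,10,0,0,-20,0,0,0,10,0,0,-20,0,0,0,10,0,0,-12,0,0,0,10,0,0,-6,0,0,0,10,0,0,0,0,0,0,10,0,0,0,0,0,0,10]'

```text
time_s: 8.38
ee_pos: [482.4, -362.9, 156.3]
ee_rot: [180.0, -0.0, -9.1]
force: [0.5, 0.6, 0.3]
gripper_width: 19.2
```

Request:
servo_tool --motion '[0,0,-2,0,0,0,10,0,0,0,0,0,0,10,0,0,0,0,0,0,10]'

```text
time_s: 8.63
ee_pos: [482.0, -363.5, 154.8]
ee_rot: [180.0, -0.1, -9.1]
force: [-0.1, 0.2, -0.8]
gripper_width: 19.8
```

Request:
servo_tool --motion '[0,0,-3,0,0,0,10,0,0,-2,0,0,0,10,0,0,0,0,0,0,10,0,0,0,0,0,0,10]'

```text
time_s: 8.97
ee_pos: [481.6, -363.3, 148.8]
ee_rot: [-180.0, 0.0, -9.1]
force: [0.7, 0.7, -0.8]
gripper_width: 19.8
```

Request:
servo_tool --motion '[0,0,-0.5,0,0,0,24,0,0,0,0,0,0,28,0,0,0,0,0,0,32,0,0,0,0,0,0,40,0,0,0,0,0,0,60,0,0,0,0,0,0,80,0,0,0,0,0,0,80,0,0,0,0,0,0,80,0,0,0,0,0,0,80]'

```text
time_s: 9.72
ee_pos: [481.7, -363.3, 148.5]
ee_rot: [180.0, -0.0, -9.1]
force: [0.3, 0.3, -0.4]
gripper_width: 66.3
```

Request:
servo_tool --motion '[0,0,20,0,0,0,80,0,0,30,0,0,0,80,0,0,40,0,0,0,80,0,0,40,0,0,0,80,0,0,40,0,0,0,80,0,0,30,0,0,0,60,-10,30,0,0,0,0,0,-10,35,0,0,0,0,0,-10,35,0,0,0,0,0,0,20,0,0,0,0,0]'

```text
time_s: 10.55
ee_pos: [449.7, -240.5, 349.2]
ee_rot: [-179.9, 0.0, -9.1]
force: [-0.5, 0.2, 0.3]
gripper_width: 42.7
```

```bash
python3 - <<'E'
from h import *
f=get('scene','s4');g=get('top','t4')
a=cv2.resize(f['image'][40:240,160:360,::-1],None,fx=2,fy=2);b=cv2.resize(g['image'][170:370,300:500,::-1],None,fx=2,fy=2)
cv2.imwrite('pics/s4c.png',np.hstack([a,b]))
E
```

```text
(no output)
```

View pics/s4c.png

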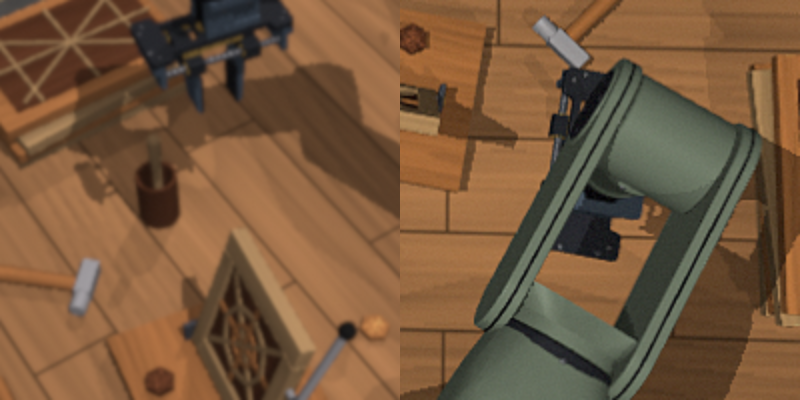

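The drift stands in the pot (155,175 in the left half) and the pot is upright. Next I take the closed gripper to the front of the kickstand.

Request:
servo_tool --motion '[-2,36,0,0,0,0,0,-2,38,0,0,0,0,0,-2,38,0,0,0,0,0,-2,38,0,0,0,0,0,-2,38,0,0,0,0,0,-2,38,0,0,0,0,0,-2,38,0,0,0,0,0,-2,38,0,0,0,0,0,-2,38,0,0,0,0,0,-2,26,0,0,0,0,0]'

```text
time_s: 11.48
ee_pos: [432.1, 125.0, 348.5]
ee_rot: [-180.0, -0.0, -9.0]
force: [0.7, 0.1, 0.4]
gripper_width: 0.6
```

Request:
servo_tool --motion '[0,0,-10,0,0,0,0,0,0,-20,0,0,0,0,0,0,-15,0,0,0,0,0,0,-8,0,0,0,0,0,0,0,0,0,0,0,0,0,0,0,0,0,0,0,0,0,0,0,0]'

```text
$.motion: bad value
```

Request:
servo_tool --motion '[0,0,-10,0,0,0,0,0,0,-20,0,0,0,0,0,0,-15,0,0,0,0,0,0,-7,0,0,0,0,0,0,0,0,0,0,0,0,0,0,0,0,0,0]'

```text
time_s: 11.98
ee_pos: [432.2, 122.0, 296.5]
ee_rot: [180.0, -0.0, -9.2]
force: [0.1, -1.0, 0.5]
gripper_width: 0.1
```

```bash
python3 - <<'E'
from h import *
print(sensors.state()['ee_pos'])
f=get('scene','s5')
cv2.imwrite('pics/s5c.png',cv2.resize(f['image'][100:300,220:420,::-1],None,fx=3,fy=3))
E
```

```text
[432.24717598 122.03190567 296.54676459]
```

View pics/s5c.png

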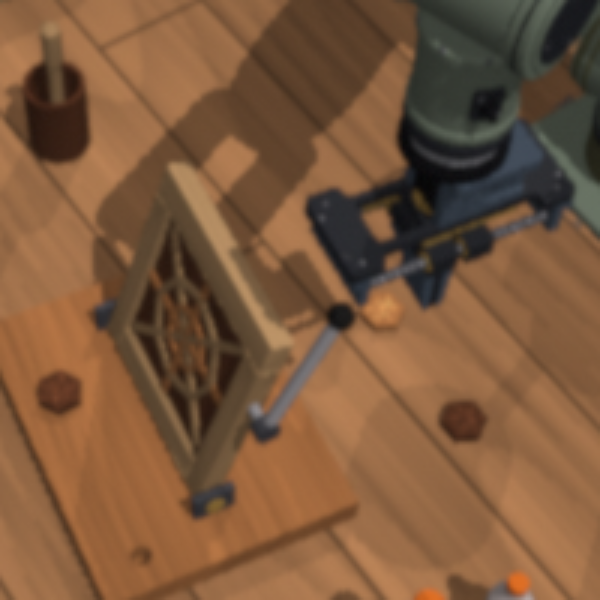

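Request:
servo_tool --motion '[9,5,-3,0,0,0,0,14,-1,-3,0,0,0,0,12,-2,0,0,0,0,0,8,-1.3,0,0,0,0,0,8,-1.3,1,0,0,0,0,8,-1.3,2.5,0,0,0,0,8,-1.3,2.5,0,0,0,0,8,-1.3,2,0,0,0,0]'

```text
time_s: 12.7
ee_pos: [507.6, 118.0, 299.0]
ee_rot: [-180.0, -0.0, -9.1]
force: [-0.1, -0.3, 0.7]
gripper_width: 0.8
```

```bash
python3 - <<'E'
from h import *
print(sensors.state()['ee_pos'])
f=get('scene','s6')
cv2.imwrite('pics/s6c.png',cv2.resize(f['image'][100:300,220:420,::-1],None,fx=3,fy=3))
E
```

```text
[507.57136586 118.03798684 299.00105271]
```

View pics/s6c.png

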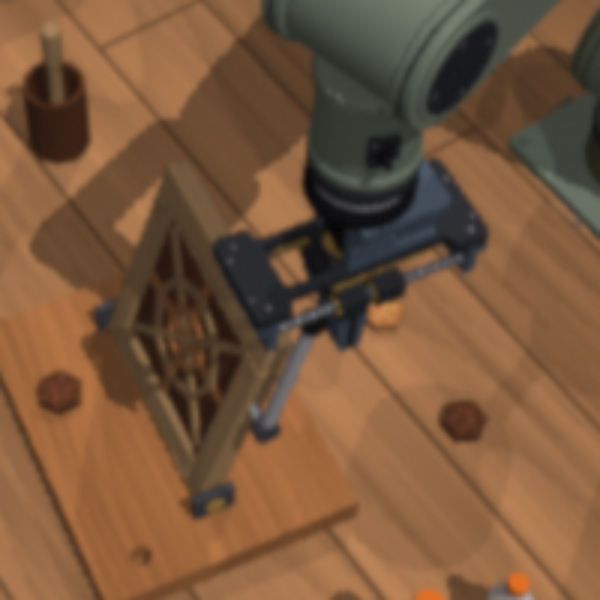

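The leg is moving back with the fingers and the panel hasn't moved. I keep pushing.

Request:
servo_tool --motion '[9,-1.4,1,0,0,0,0,9,-1.4,1,0,0,0,0,9,-1.4,0,0,0,0,0,9,-1.4,0,0,0,0,0,10,-1.6,0,0,0,0,0,10,-1.6,0,0,0,0,0,10,-1.6,0,0,0,0,0,10,-1.6,0,0,0,0,0,10,-1.6,-1,0,0,0,0,10,-1.6,-1,0,0,0,0]'

```text
time_s: 13.58
ee_pos: [603.8, 102.8, 298.3]
ee_rot: [180.0, -0.0, -9.1]
force: [-0.8, 0.7, -0.5]
gripper_width: 0.9
```

Request:
servo_tool --motion '[10,-1.6,0,0,0,0,0,5,-1,0,0,0,0,0,0,0,0,0,0,0,0,0,0,0,0,0,0,0,0,0,0,0,0,0,0,0,0,0,0,0,0,0,0,0,0,0,0,0,0,0,0,0,0,0,0,0,0,0,0,0,0,0,0]'

```text
time_s: 14.33
ee_pos: [617.5, 100.5, 298.7]
ee_rot: [-180.0, -0.0, -9.1]
force: [-0.1, 0.1, 0.0]
gripper_width: 0.9
```

```bash
python3 - <<'E'
from h import *
print(sensors.state()['ee_pos'])
f=get('scene','s7')
cv2.imwrite('pics/s7c.png',cv2.resize(f['image'][100:300,220:420,::-1],None,fx=3,fy=3))
E
```

```text
[617.47378772 100.474288   298.67005703]
```

View pics/s7c.png

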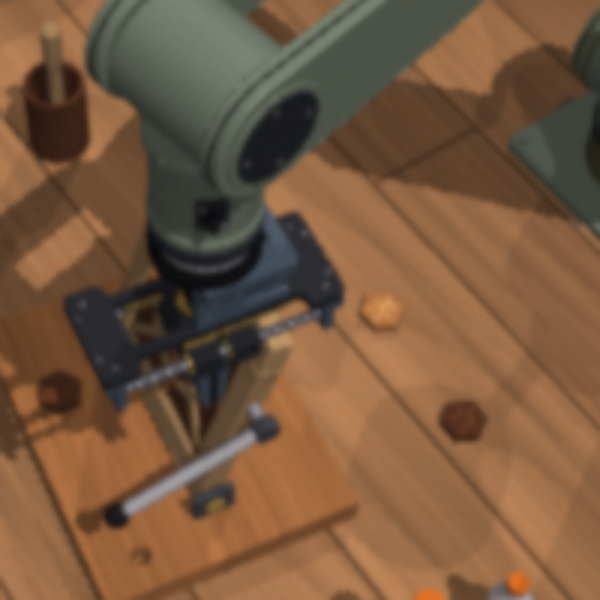

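The leg has passed over centre and is on its way down behind the panel, its foot at (115,515). I retreat upward and give it time to fall.

Request:
servo_tool --motion '[0,0,30,0,0,0,0,0,0,35,0,0,0,0,-10,-10,20,0,0,0,20,-22,-20,0,0,0,0,60,-24,-21,0,0,0,0,100,-24,-21,0,-0.0158,-0.0987,0,100,-24,-21,0,-0.0158,-0.0987,0,100,-16,-14,0,-0.0158,-0.0987,0,100,0,0,0,0,0,0,100,0,0,0,0,0,0,100]'

```text
time_s: 15.22
ee_pos: [495.2, -7.0, 384.0]
ee_rot: [-180.0, -17.2, -9.2]
force: [0.8, 0.4, 0.3]
gripper_width: 50.6
```

```bash
python3 - <<'E'
from h import *
s=sensors.state();print(s['ee_pos'],s['ee_rot'],s['gripper_width'])
f=get('scene','s8');g=get('top','t8')
cv2.imwrite('pics/s8c.png',np.hstack([cv2.resize(f['image'][100:300,220:350,::-1],None,fx=3,fy=3),cv2.resize(g['image'][130:330,200:330,::-1],None,fx=3,fy=3)]))
for f in(f,g):
    W=cloud(f); a=np.radians(-9.2);X=np.array([np.cos(a),np.sin(a),0]);Y=np.array([-X[1],X[0],0]);Q=W-[579.5,-19.2,0];sx=Q@X;sy=Q@Y;z=W[...,2]
    m=(sx>30)&(sx<115)&(abs(sy-122)<15)&(z>36)&(z<200); print(m.sum(), sx[m].max() if m.any() else 0)
    if m.any():
        k=m&(sx>sx[m].max()-20); print('foot', np.c_[sx[k],sy[k],z[k]].mean(0), z[k].max())
E
```

```text
[495.17723032  -6.95108229 384.01300785] [-179.97143235  -17.23343285   -9.17833838] 50.573806364943124
134 110.21205210177783
foot [107.50147934 120.06968316  36.07171632] 36.08012427552217
87 112.50186320366225
foot [107.3122599  124.87860713  37.39346673] 38.09048476510043
```

View pics/s8c.png

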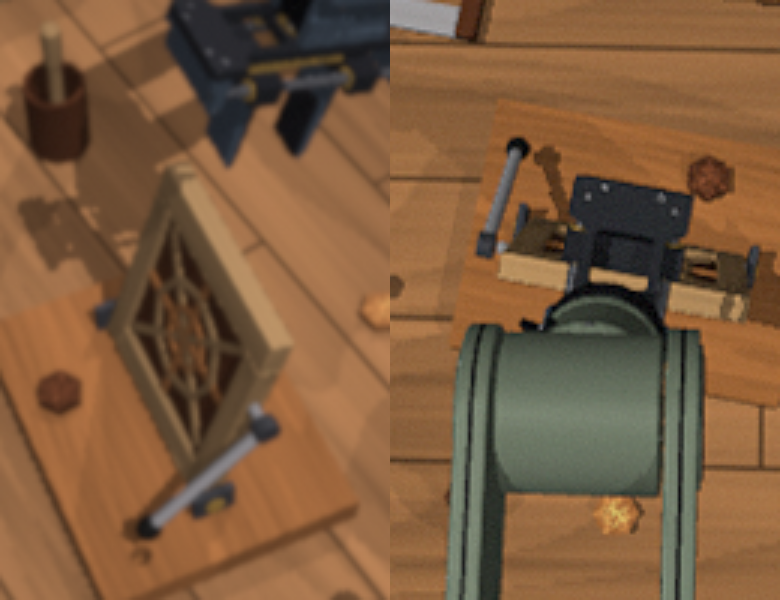

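```bash
python3 - <<'E'
from h import *
s=load('s8');t=load('t8')
a=np.radians(-9.2);X=np.array([np.cos(a),np.sin(a),0]);Y=np.array([-X[1],X[0],0])
for th in (2.6,2.65,2.72,2.8):
    A=-.42+th; P=np.array([579.5,-19.2,0])+X*(-38.4+140*np.sin(A))+Y*122+[0,0,169.2+140*np.cos(A)]
    print(th,P.round(),proj(s,P).round(1),proj(t,P).round(1))
for f,(x0,y0,x1,y1) in((s,(255,255,290,295)),(t,(230,165,260,195))):
    im=f['image'][y0:y1,x0:x1].astype(int); m=(im.sum(2)<90); v,u=np.nonzero(m); print(len(u),np.median(u)+x0,np.median(v)+y0)
E
```

```text
2.6 [674.  89.  89.] [265.8 274.6] [242.7 174.7]
2.65 [670.  90.  83.] [267.3 274.9] [242.5 176.6]
2.72 [664.  91.  76.] [269.7 275.3] [242.3 179.4]
2.8 [656.  92.  68.] [272.6 275.5] [241.9 182.7]
21 268.0 276.0
23 243.0 178.0
```

Request:
servo_tool --motion '[2,0,-25,0,0,0,100,3,0,-35,0,0,0,100,3,0,-22,0,0,0,100,1,0,-8,0,0,0,100,4.5,-0.7,-15,0,0,0,100,4.5,-0.7,-15,0,0,0,100,4.5,-0.7,-15,0,0,0,100,3,-0.5,-10,0,0,0,100,0,0,0,0,0,0,100,0,0,0,0,0,0,100]'

```text
time_s: 16.15
ee_pos: [524.2, -9.0, 238.6]
ee_rot: [-180.0, -17.2, -9.1]
force: [0.4, 0.1, 0.7]
gripper_width: 91.5
```

```bash
python3 - <<'E'
from h import *
s=sensors.state();print(s['ee_pos'],s['ee_rot'],s['gripper_width'])
f=get('scene','s9');t=get('top','t9')
cv2.imwrite('pics/s9c.png',cv2.resize(f['image'][100:300,220:420,::-1],None,fx=3,fy=3))
for f,(x0,y0,x1,y1) in((f,(255,255,290,295)),(t,(230,165,260,195))):
    im=f['image'][y0:y1,x0:x1].astype(int); m=(im.sum(2)<90); v,u=np.nonzero(m); print(len(u),np.median(u)+x0,np.median(v)+y0)
E
```

```text
[524.24695451  -9.02886177 238.63016963] [-179.99549246  -17.17357474   -9.09431772] 91.46837663378122
20 268.0 276.0
23 243.0 178.0
```

View pics/s9c.png

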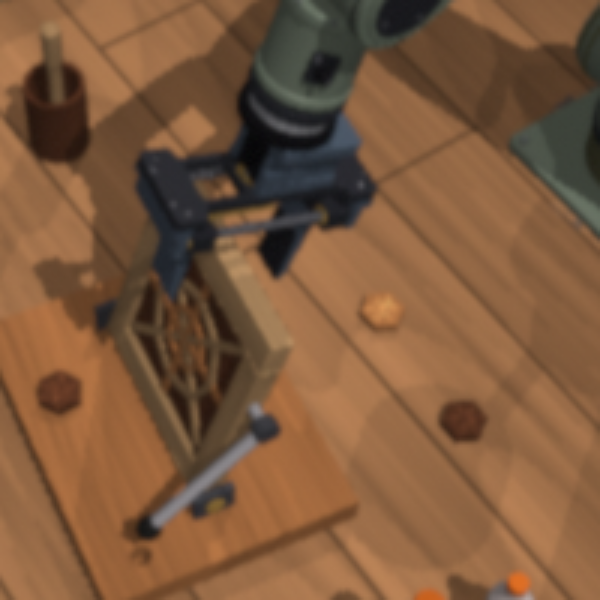

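The panel's rail lies between the open jaws. The foot hasn't moved between two pictures, at (268,276) scene and (243,178) top, so the kickstand rests on its stop. I close.

Request:
servo_tool --motion '[-2.5,0,-3,0,0,0,70,0,0,0,0,0,0,50,0,0,0,0,0,0,35,0,0,0,0,0,0,25,0,0,0,0,0,0,15,0,0,0,0,0,0,10,0,0,0,0,0,0,10,0,0,0,0,0,0,10,0,0,0,0,0,0,10,0,0,0,0,0,0,10]' --newtons 25

```text
time_s: 17.08
ee_pos: [520.7, -9.2, 235.4]
ee_rot: [-180.0, -17.2, -9.1]
force: [0.2, 0.1, 0.1]
gripper_width: 27.5
```

Request:
servo_tool --motion '[0,0,0,0,0,0,10,0,0,0,0,0,0,10,0,0,0,0,0,0,10]' --newtons 30

```text
time_s: 17.33
ee_pos: [521.5, -9.3, 235.8]
ee_rot: [-180.0, -17.3, -9.1]
force: [3.8, -1.9, -0.5]
gripper_width: 21.8
```

Request:
servo_tool --motion '[5.7,-0.9,1.7,0.0048,0.0296,0,10,5.7,-0.9,1.5,0.0048,0.0296,0,10,5.8,-0.9,1.3,0.0048,0.0296,0,10,5.8,-0.9,1.2,0.0048,0.0296,0,10,5.8,-0.9,1,0.0048,0.0296,0,10,5.9,-1,0.8,0.0048,0.0296,0,10,5.9,-1,0.6,0.0048,0.0296,0,10,5.9,-1,0.5,0.0048,0.0296,0,10,5.9,-1,0.3,0.0048,0.0296,0,10,5.9,-1,0.1,0.0048,0.0296,0,10]'

```text
time_s: 18.17
ee_pos: [579.5, -18.7, 244.9]
ee_rot: [-180.0, 0.0, -9.1]
force: [-0.2, -0.8, 1.6]
gripper_width: 21.9
```

Request:
servo_tool --motion '[0,0,0,0,0,0,10,0,0,0,0,0,0,10,0,0,0,0,0,0,10,0,0,0,0,0,0,10]'

```text
time_s: 18.5
ee_pos: [579.3, -18.7, 244.9]
ee_rot: [-180.0, -0.1, -9.1]
force: [0.9, 0.4, 1.5]
gripper_width: 22.0
```

```bash
python3 - <<'E'
from h import *
s=sensors.state();print(s['ee_pos'],s['ee_rot'],s['gripper_width'],s['force'],s['torque'])
f=get('scene','s10');t=get('top','t10')
cv2.imwrite('pics/s10c.png',np.hstack([cv2.resize(f['image'][100:300,220:350,::-1],None,fx=3,fy=3),cv2.resize(t['image'][130:330,200:330,::-1],None,fx=3,fy=3)]))
for n,f in(('s',f),('t',t)):
    W=cloud(f); a=np.radians(-9.2);X=np.array([np.cos(a),np.sin(a),0]);Y=np.array([-X[1],X[0],0]);Q=W-[579.5,-19.2,0];sx=Q@X;sy=Q@Y;z=W[...,2]
    m=(abs(sx)<40)&(abs(sy)>58)&(abs(sy)<98)&(abs(z-255)<6); print(n,'top rail',m.sum(),np.median(sx[m]),sx[m].min(),sx[m].max(),np.median(z[m]))
    # back face slope via points on side rails
    for th in(2.6,2.72):
        A=-.12+th; P=np.array([579.5,-19.2,0])+X*(140*np.sin(A))+Y*122+[0,0,175+140*np.cos(A)]; print(th,proj(f,P).round(1))
    for sgn in(1,-1):
        P=np.array([579.5,-19.2,255])+Y*95*sgn; print('expected top mid',proj(f,P).round(1))
E
```

```text
[579.34815926 -18.70942768 244.89311848] [-1.79956879e+02 -1.29215985e-01 -9.11982594e+00] 21.95978739882998 [0.89580271 0.35811294 1.50968804] [-0.13463188 -0.82762197 -0.22550277]
s top rail 163 0.4384430418595331 -11.597027584629906 10.95566167422349 255.57623178761833
2.6 [262.6 280.2]
2.72 [267.7 279.7]
expected top mid [289.4 220.5]
expected top mid [256.8 160.6]
t top rail 125 -2.4120562386912647 -13.19825220665193 9.40281872313187 255.54976671613895
2.6 [243.9 173.3]
2.72 [243.2 178.8]
expected top mid [242.9 192.4]
expected top mid [321.9 207. ]
```

View pics/s10c.png

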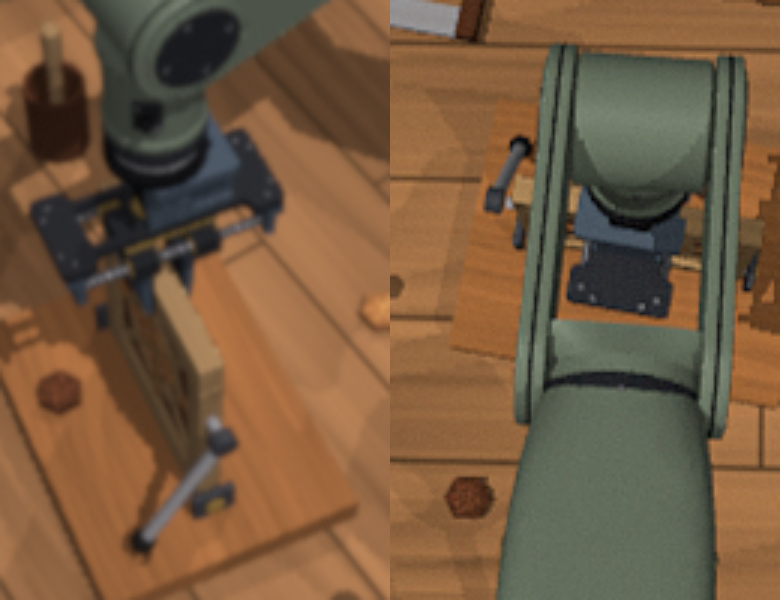

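```bash
python3 - <<'E'
from h import *
for tag in('s10','t10'):
    W=cloud(load(tag)); z=W[...,2]
    m=(abs(W[...,0]-538)<60)&(abs(W[...,1]-295)<60)&(z>60)&(z<160);P=W[m];print('bottle',cv2.minEnclosingCircle(P[:,:2].astype(np.float32)),P[:,2].max())
    m=(abs(W[...,0]-482)<45)&(abs(W[...,1]+363)<45)&(z>20);P=W[m]
    if len(P): print('pot+drift max z',P[:,2].max(),'top at',P[P[:,2]>P[:,2].max()-8].mean(0))
print(sensors.state()['time_s']); print(env.job_done())
E
```

```text
bottle ((540.326904296875, 294.05926513671875), 28.368558883666992) 156.51403585769663
pot+drift max z 175.07411051416284 top at [ 482.1060565  -360.66124512  170.66251299]
bottle ((536.5001831054688, 292.6617431640625), 28.52850341796875) 154.72055483368808
pot+drift max z 175.21195942919712 top at [ 480.12866964 -360.72820277  170.85302444]
18.6
the job is handed in; nothing more can be done
None
```

I did all three steps in the order asked and handed the job in at 18.6 s of the 64 s allowed, still holding the panel upright. No verdict comes back.

- **Drift:** I took it from the hole and left it standing in the pot. Its top is at about 171–175 mm, right over the middle of the pot's mouth, and the pot is upright.
- **Kickstand:** I pushed it over its centre with the closed fingers while the panel leaned at its forward stop, and it fell on its own. With the panel upright, the foot lies within 1–2 px of where full-down (2.72 rad) should put it, in both cameras. Just after the fall it read about 2.68 rad. I took that as measuring error, because it did not change between two pictures.
- **Panel:** I pinched the top rail with 30 N and swung it upright. The jaws closed to 22 mm, matching the frame, and the tool is within 0.2° of vertical. The top edge reads +0.4 mm off upright in one view and -2.4 mm in the other; they disagree by about the 2 mm camera calibration error.
- **Bottle and forces:** The bottle stands where it started. The wrist force stayed under 5 N at every reading.

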